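Shut the suction valve and draw the filter tray

ROBOT

A 6-joint arm with a two-finger parallel gripper is mounted at the origin on the work surface. World frame = base frame: x ahead of the robot, y to its left, z up, the work surface at z = 0. Lengths are in m, angles in rad, forces in N, time in s.
With the tool pointing down it reaches from about 0.225 to 0.875 m from the base axis. Payload 3.4 kg.
Tool frame: the origin (TCP) lies at the very end of the fingers, on their centre line; the grasp point (between the pads) lies 19 mm behind it; z points along the fingers, x is the direction in which the jaws open and shut, and the axes are right-handed (so a half turn about z gives the same grasp; the last joint's range is limited). The gripper opens to 85 mm and grips with 20 to 120 N. Pads are 22 mm wide; open, the fingers measure 114 mm over their backs; the gripper's body (76 mm by 85 mm) begins 54 mm behind the grasp point. The pads swing forward as they close: fully open they stand 13 mm farther back than shut.
Start: joints at [1.086, 0.276, 1.505, -0, 1.361, -0.121], TCP at [0.205, 0.537, 0.231] pointing down, gripper open.
Joint ranges: [-2.89, 2.89], [-0.75, 2.08], [0.22, 2.7], [-1.18, 4.32], [0.11, 2.71], [-2.7, 2.7]. Speed limits (rad/s): [2.57, 2.57, 3.14, 3.14, 3.14, 3.14].

INTERFACE

Orientations are given as a unit quaternion [w, x, y, z].
In Python, from rig import manip gives the robot as it stands.
- The arm moves only by the tool carry_out, never from a script. Its argument "series" is a list of rows, each a list of 2 entries, a list of its own where there are three numbers: the shift along the tool's x, y, z in mm, then the turn about the tool's z in degrees. A call has 1 to 10 rows; each row shifts and turns the pose as measured when the row begins, along the tool's axes as they then stand; what a row does not reach is not made up. A row lasts 1/12 s, in which the tool goes at most 41.7 mm and 7.16 degrees, less where a joint would pass 70% of its speed; a pose out of reach is approached as far as the arm can. A call is refused whole if a number of a shift passes 41.7 or a number of a turn 7.16, either way. A call with a gripper value outside its range is refused whole. "fingers" is the finger opening in mm, from 0 to 85.4, set as the call begins (left out, the last holds). The fingers move at their own pace and stop on an object; "squeeze" is the grip in N (left out, the last holds). Time passes only in rows, so rows that do not move let the fingers close. It gives the time, the measured TCP pose, the force and the opening at its end, in the units of the state.
- manip.get_state(): the state, without advancing time (a new reading comes with each control period).
- manip.get_image(name): name is "scene" or "top"; returns a dict with "frame" (400x640x3 uint8, blue, green, red), "K" (3x3 intrinsics, pixels), "rvec" (rotation vector, rad) and "tvec" (3), from world to camera coordinates, as OpenCV has them. Camera axes: x right, y down, z forward; pixel columns grow to the right and rows downward; lengths in m; the calibration is good to about 2 mm. A picture is of the moment at which its call begins. There is no depth.
- manip.sign_off(): hands the job in, once; it reports no verdict.
The state is a dict: "clock": time; "qpos": joint angles; "qd": joint speeds; "effort": joint torques, N m; "position": TCP position; "ee_rot": TCP orientation; "contact_force": force on the tool from outside, world axes, zero at the start; "moment": the same for the moment, N m; "width": finger opening in m.
Only numpy, scipy, OpenCV 4.12 (cv2) and the standard library are available. Lean on these libraries where they do the work, as an engineer would, in place of code of your own. Each camera call takes 0.05 s, during which the arm holds its last target. There are 200 camera calls.

TASK

Shut the orange suction valve on the dust extractor: turn its knob clockwise as far as it goes, without touching the black knobs beside it. Then pull the filter tray out at least 80 mm with the blue pull hook in the tab's finger hole, never touching the tray itself with the gripper or arm. Finally stand the hook back on the bench on its toe and foot, clear of the tray and anywhere free, and leave the valve shut, the tray out and everything else where it is.

Things in the scene. Friction and masses are not known exactly. Their poses are not given: they have to be found in the camera images.
- extractor: grey bench dust extractor fixed to the bench, 220 mm deep (its x) x 320 wide (y) x 90 high. Origin at the centre of its underside; x points level from its front (robot's side) to its back, z up. Four knobs in a row on top, 70 mm between centres, 40 mm behind the front edge; the filter tray slides out of its front
- valve (a joint): angle of the orange valve knob, rad. 0 = fully open, grip bar in line with the extractor's x; it grows as the knob is turned clockwise seen from above; 1.57 = shut, bar across, against a firm stop. Starts partly open. Friction 0.06 N m; it stays where it is left
- valve_grip (a point): on the orange knob's vertical axis at gripping height, 37 mm above the extractor's top; in any of the four places. The knob is a 40 mm disc carrying an upright grip bar 38 mm long, 14 mm thick, reaching from 14 to 44 mm above the extractor's top. The point turns with the knob: x along the bar, z up
- knob_a: black knob, the same make as the orange one (disc 40 mm across, bar 38 x 14 mm, its top 38 mm above this point), at any angle. Origin on its axis, 6 mm above the housing's top. Must not be touched
- knob_b: black knob, the same make as the orange one (disc 40 mm across, bar 38 x 14 mm, its top 38 mm above this point), at any angle. Origin on its axis, 6 mm above the housing's top. Must not be touched
- knob_c: black knob, the same make as the orange one (disc 40 mm across, bar 38 x 14 mm, its top 38 mm above this point), at any angle. Origin on its axis, 6 mm above the housing's top. Must not be touched
- tray (a joint): how far the filter tray is out, m. 0 = fully in, 0.12 = fully out against a stop; slides towards the extractor's -x. Friction about 2 N; starts 0 to 12 mm out
- tray_hole (a point): centre of the 30 mm round finger hole, at the upper face of the tray's level steel pull tab, 46 mm above the bench; moves with the tray. Tab 6 mm thick, 66 wide, sticking 48 mm out of the blue tray front (244 wide, top 57 mm above bench); open below, down to the bench. Axes as the extractor's
- hook_center (a point): grip point of the loose 180 g pull hook, mid-height of its blue handle, 44 mm above the bench as it stands; x along the handle to the hook end, z up. Handle 16 mm wide, 24 high, from 20 mm ahead of this point to 75 behind. A 10 mm steel bar runs ahead, then down 60 mm ahead of this point to the toe. A 70 mm wide T-foot 60 mm behind. It stands on toe and foot
- hook_toe (a point): tip of the hook's toe (10 mm bar, round end, 38 mm free below the level part), on the bench at the start; 60 mm ahead of and 44 mm below hook_center, same axes. The hook starts left or right in front of the extractor
- hammer_mid (a point): hammer, 180 mm, lying on the bench. This point 10 mm above its underside. Bystander
- glue_mid (a point): closed amber glue jar, 70 mm across, 90 high; point at its middle. Bystander
- cone_mid (a point): brown thread cone, 68 mm across, 100 high; point at its middle. Bystander
- tin_mid (a point): steel tin, 80 mm across, 60 high; point at its middle. Bystander
- tape_mid (a point): cardboard roll core, 90 mm across, 30 high; point at its middle. Bystander
- pinbox_mid (a point): white plastic box 120 x 75 x 40 mm; point at its middle. Bystander
Mind the look-alikes: they are no part of the job. What is shaped like the part that bears hook_center but purple or yellow is not meant.

How it is judged:
On the way, in this order (a step that is already met when the one before it is completed fails the run):
1. the orange valve is shut (joint above 1.4 rad) (value of joint valve above 1.4 rad), for 0.2 s.
2. the tray is pulled out more than 70 mm with the hook's toe in the finger hole (value of joint tray above 0.07 m and horizontal distance between hook_toe and tray_hole below 0.02 m and z of hook_toe in the frame of tray_hole below -0.004 m), for 0.1 s.
At the end, for the whole second after the job is handed in: the valve is shut (above 1.4 rad), the tray is more than 70 mm out and still, and the hook stands at rest on the bench (toe within 8 mm of the bench, grip point below 52 mm, upright within 0.15 rad) with its toe more than 45 mm from the finger hole's centre (value of joint valve above 1.4 rad and value of joint tray above 0.07 m and height (world z) of hook_toe below 0.008 m and height (world z) of hook_center below 0.052 m and angle between hook_center's own z axis and vertical below 0.15 rad and horizontal distance between hook_toe and tray_hole above 0.045 m and linear speed of hook below 0.02 m/s and velocity of joint tray between -0.01 and 0.01 m/s); the robot touches nothing.
It fails at once if a black knob is touched with more than 1 N (contact force between any of knob_a, knob_b, knob_c and anything else above 1 N).
It fails at once if the gripper or arm touches the tray with more than 1 N (contact force between tray and the fingers above 1 N or contact force between tray and the arm above 1 N).
It fails at once if another thing on the bench is moved more than 30 mm (distance of any of hammer_mid, glue_mid, cone_mid, tin_mid, tape_mid, pinbox_mid from where it was at the start of the episode above 0.03 m).
It also fails if it takes over 61 s, if anything falls off the work surface, if the arm or the gripper's body presses on something with over 40 N, if the wrist force passes 120 N, or if a joint passes its speed limit or range.

## Working session

There is one attempt and no reset: what is moved stays moved. The work goes in short steps, Python scripts to look and compute and a tool call to move; the robot and the scene stay as the last step left them, time stands still between calls to the robot, and variables do not carry over. Pictures are saved under pics/ and viewed, about 8 in all and at most 12, crops included, and the job is handed in when it is done.

Besides the shell and the picture viewer there is one more tool, called after ">>>" as name(argument=value, ...) on one line, values as JSON. carry_out: Moves the arm, as the interface text tells. Its arguments: {"type":"object","properties":{"series":{"type":"array","items":{"type":"array"}},"fingers":{"type":"number"},"squeeze":{"type":"number"}},"required":["series"]}

```bash
mkdir -p pics; cat > h.py <<'E'
import numpy as np, cv2
from rig import manip
def grab(n,f):
    d=manip.get_image(n); cv2.imwrite('pics/'+f+'.png',d['frame']); np.savez('pics/'+f+'.npz',K=d['K'],r=d['rvec'],t=d['tvec']); return d
def load(f):
    d=np.load('pics/'+f+'.npz'); return d['K'],cv2.Rodrigues(d['r'])[0],d['t'].reshape(3)
def px2w(f,u,v,z):
    K,R,t=load(f); d=R.T@np.linalg.solve(K,[u,v,1]); c=-R.T@t; return c+d*(z-c[2])/d[2]
def w2px(f,p):
    K,R,t=load(f); q=K@(R@np.asarray(p,float)+t); return q[:2]/q[2]
def crop(f,x0,y0,x1,y1,s,o):
    im=cv2.imread('pics/'+f+'.png')[y0:y1,x0:x1]; cv2.imwrite('pics/'+o+'.png',cv2.resize(im,None,fx=s,fy=s,interpolation=cv2.INTER_CUBIC))
E
python3 - <<'E'
from h import *
for n in('scene','top'):
    grab(n,n+'0')
    K,R,t=load(n+'0'); print(n,-R.T@t,R[2],K[0,0])
print(manip.get_state())
E
```

```text
scene [ 1.1482571  -0.61839394  1.1089168 ] [-0.44645242  0.46697017 -0.76329489] 435.111618167133
top [ 0.24383567 -0.01507188  1.68421561] [ 0.18126844  0.02397735 -0.98314131] 499.7241678337364
{'clock': 0.1, 'qpos': array([ 1.08602014e+00,  2.76540332e-01,  1.50598723e+00,  4.31259705e-06,
        1.36073098e+00, -1.20972638e-01]), 'qd': array([ 3.17481126e-05, -1.60022138e-03, -3.88861550e-03,  1.31610456e-03,
        6.04508578e-04, -3.15898924e-04]), 'effort': array([ 4.73245200e-04, -4.17698550e+01, -2.46404886e+01, -2.85800688e-04,
        5.77459519e-03,  6.54108362e-06]), 'position': array([0.204371  , 0.53695109, 0.23052903]), 'ee_rot': array([ 3.84631176e-04,  8.23356336e-01,  5.67524141e-01, -7.38821275e-04]), 'contact_force': array([-0.03018324,  0.2625509 , -0.20450718]), 'moment': array([ 0.01867319, -0.02608775,  0.00745759]), 'width': 0.08534677778783846}
```

View pics/top0.png

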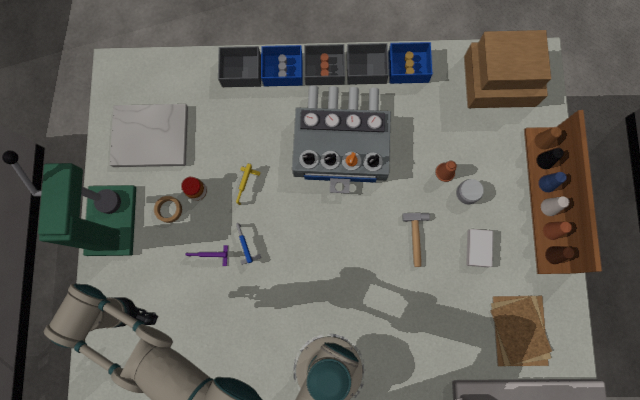

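View pics/scene0.png

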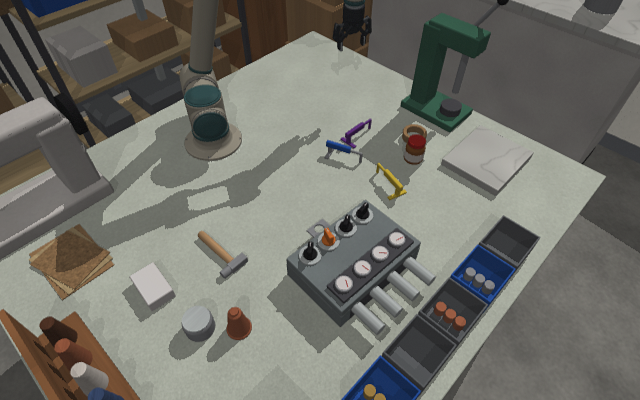

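Top view: the extractor is at (342,145), its orange knob at (352,159) and its tab at (343,186). The hook-shaped things are blue (245,243), purple (207,255) and yellow (246,182). Blue is the one meant by its colour, and I'll confirm that in an enlarged crop.

```bash
python3 - <<'E'
from h import *
a=cv2.imread('pics/top0.png')
k=cv2.resize(a[140:205,290:395],None,fx=7.6,fy=7.6,interpolation=cv2.INTER_CUBIC)[:494,:798]
cv2.imwrite('pics/c1.png',k)
b=cv2.resize(a[210:275,180:285],None,fx=7.6,fy=7.6,interpolation=cv2.INTER_CUBIC)
cv2.imwrite('pics/c2.png',b)
E
```

```text
(no output)
```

View pics/c1.png

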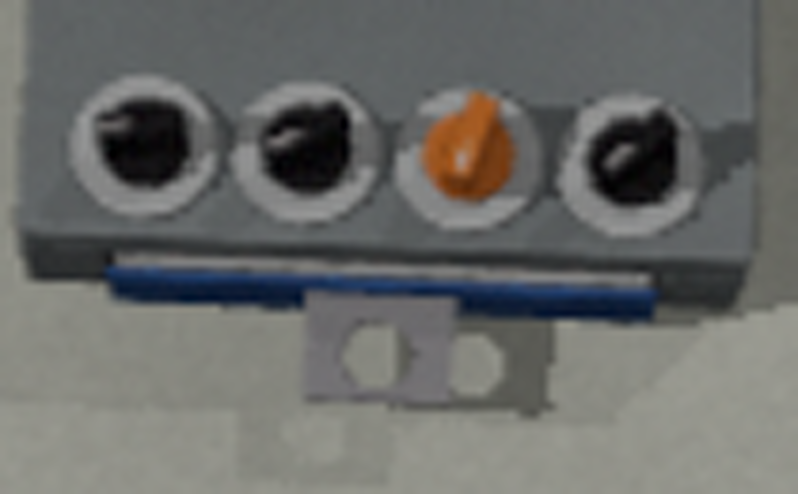

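View pics/c2.png

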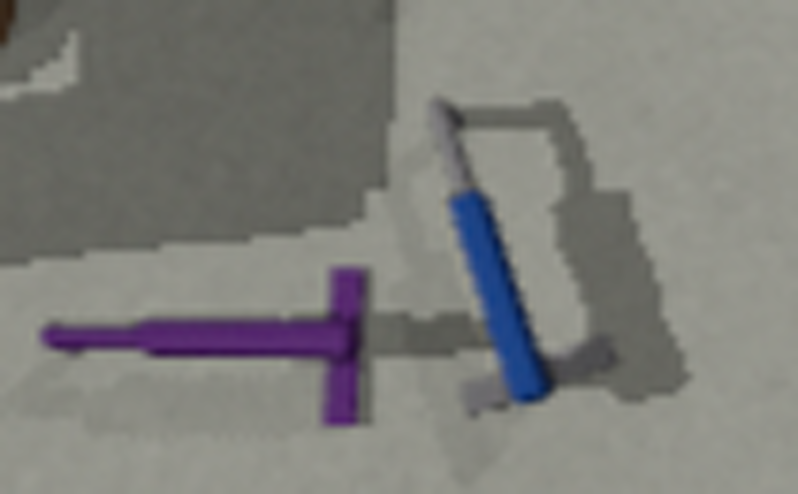

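```bash
python3 - <<'E'
from h import *
A=lambda u,v,z: px2w('top0',290+(u+.5)/7.6-.5,140+(v+.5)/7.6-.5,z)
B=lambda u,v,z: px2w('top0',180+(u+.5)/7.6-.5,210+(v+.5)/7.6-.5,z)
r=np.array([A(u,v,.092) for u,v in((145,145),(307,152),(470,158),(632,165))]);print(r.round(4),np.linalg.norm(np.diff(r,axis=0),axis=1))
fl,fr=A(22,235,.09),A(748,262,.09);print('front',fl.round(4),fr.round(4),np.linalg.norm(fl-fr)); d=fr-fl
print('yaw',np.degrees(np.arctan2(d[0],-d[1])), 'knobrow',np.degrees(np.arctan2((r[3]-r[0])[0],-(r[3]-r[0])[1])))
print('hole',A(376,355,.046),'tab corners',A(303,402,.046),A(455,402,.046))
b0,b1=A(466,180,.134),A(485,98,.134);print('bar',b0,b1,np.linalg.norm(b1-b0),np.degrees(np.arctan2(*(b1-b0)[1::-1])))
h0,h1=B(528,378,.056),B(470,197,.056);d=h1-h0;print('hook',h0,h1,np.linalg.norm(d),'yaw',np.degrees(np.arctan2(d[1],d[0])))
u=d/np.linalg.norm(d);print('center from front',h1-u*.02,'from back',h0+u*.075,'toe',h1+u*.04)
print('foot ends',B(475,397,.01),B(610,352,.01))
for p in [h1+u*.04]: print('toe px', (w2px('top0',[p[0],p[1],0.05])-[180,210])*7.6, w2px('scene0',p))
print('yellow/tape...',px2w('top0',246,182,.03),px2w('top0',193,187,.08),px2w('top0',415,240,.02))
E
```

```text
[[ 0.682   0.0555  0.092 ]
 [ 0.6776 -0.0147  0.092 ]
 [ 0.6736 -0.0851  0.092 ]
 [ 0.6692 -0.1548  0.092 ]] [0.07029442 0.07049749 0.06987408]
front [0.6433 0.1091 0.09  ] [ 0.6258 -0.2034  0.09  ] 0.3129664463999002
yaw -3.203753039320574 knobrow -3.4826625601834222
hole [ 0.59716526 -0.04368023  0.046     ] tab corners [ 0.57656536 -0.01119798  0.046     ] [ 0.57545975 -0.07797956  0.046     ]
bar [ 0.6527631  -0.08133957  0.134     ] [ 0.68830053 -0.09015976  0.134     ] 0.036615631278826694 -13.938827568309833
hook [0.35677213 0.2538895  0.056     ] [0.43505757 0.28017634 0.056     ] 0.0825809197176846 yaw 18.561126031987374
center from front [0.41609788 0.27381002 0.056     ] from back [0.42787097 0.27776321 0.056     ] toe [0.47297695 0.29290899 0.056     ]
foot ends [0.35193223 0.28480614 0.01      ] [0.37091083 0.22534665 0.01      ]
toe px [441.53804    109.07988258] [358.88259167 151.13603578]
yellow/tape... [0.62085133 0.27228675 0.03      ] [0.59553606 0.43926417 0.08      ] [ 0.41597713 -0.29296608  0.02      ]
```

>>> carry_out(series=[[[-20, 32, 0], 0], [[-20, 32, 0], 0], [[-20, 32, 0], 0], [[-20, 32, 0], 0], [[-20, 32, 0], 0], [[-20, 32, 0], 0], [[-20, 32, 0], 0], [[-20, 32, 0], 0], [[-20, 32, 0], 0], [[-20, 32, 0], 0]], fingers=36, squeeze=40)

```text
clock: 0.93
position: [0.4353, 0.2303, 0.2248]
ee_rot: [-0.002, 0.819, 0.574, -0.004]
contact_force: [0.5, 1.0, -0.3]
width: 0.0362
```

```bash
cat >> h.py <<'E'
from scipy.spatial.transform import Rotation
def go(x,y,z,yaw):
    s=manip.get_state(); w,a,b,c=s['ee_rot']; R=Rotation.from_quat([a,b,c,w]).as_matrix()
    cy=np.degrees(np.arctan2(R[1,0],R[0,0])); dy=(cy-yaw+180)%360-180
    print('t',round(s['clock'],2),'pos',s['position'].round(4),'yaw',cy.round(2),'tilt',R[:2,2].round(3),'F',s['contact_force'].round(1),'M',s['moment'].round(2),'w',round(s['width'],4),'q6',s['qpos'][5].round(2))
    print('shift mm',(R.T@(np.array([x,y,z])-s['position'])*1000).round(1),'turn deg',round(dy,2))
E
python3 -c "
from h import *
go(.673,-.085,.2,76)"
```

```text
t 0.93 pos [0.4353 0.2303 0.2248] yaw 70.05 tilt [-0.008 -0.002] F [ 0.5  1.  -0.3] M [ 0.   -0.06 -0.02] w 0.0362 q6 -0.88
shift mm [-215.1  331.1   23.4] turn deg -5.95
```

>>> carry_out(series=[[[-21, 33, 0], 0], [[-21, 33, 0], 0], [[-21, 33, 0], 0], [[-21, 33, 0], 0], [[-21, 33, 0], 0], [[-21, 33, 0], 0], [[-21, 33, 0], 0], [[-21, 33, 0], 0], [[-20, 30, 0], 0], [[-10, 14, 0], -5]])

```text
clock: 1.77
position: [0.6647, -0.0823, 0.2177]
ee_rot: [-0.004, 0.794, 0.607, -0.006]
contact_force: [-1.1, -0.1, 1.1]
width: 0.0361
```

>>> carry_out(series=[[[0, 0, 0], 0], [[0, 0, 0], 0]])

```text
clock: 1.93
position: [0.6665, -0.0872, 0.215]
ee_rot: [-0.004, 0.796, 0.606, -0.007]
contact_force: [-0.3, 1.4, 0.0]
width: 0.0363
```

```bash
python3 -c "
from h import *
go(.673,-.085,.2,76)"
```

```text
t 1.93 pos [ 0.6665 -0.0872  0.215 ] yaw 74.54 tilt [-0.016 -0.002] F [-0.3  1.4  0. ] M [ 0.05  0.02 -0.01] w 0.0363 q6 -1.53
shift mm [ 4.   5.9 14.8] turn deg -1.46
```

>>> carry_out(series=[[[4, 6, 15], -1.5], [[0, 0, 20], 0], [[0, 0, 20], 0], [[0, 0, 0], 0]])

```text
clock: 2.27
position: [0.67, -0.0808, 0.1588]
ee_rot: [-0.006, 0.789, 0.615, -0.007]
contact_force: [-1.9, 0.4, -0.8]
width: 0.0361
```

```bash
python3 - <<'E'
from h import *
go(.673,-.085,.11,76)
grab('scene','s1'); p=w2px('s1',[.673,-.085,.134]); print(p,w2px('s1',[.673,-.085,.092]))
u,v=map(int,p); crop('s1',u-60,v-60,u+60,v+40,6,'s1c')
E
```

```text
t 2.27 pos [ 0.67   -0.0808  0.1588] yaw 75.9 tilt [-0.018  0.   ] F [-1.9  0.4 -0.8] M [-0.01  0.05  0.03] w 0.0361 q6 -1.54
shift mm [-3.2  4.8 48.7] turn deg -0.1
[327.33730935 232.4520437 ] [327.06703125 241.19805006]
```

View pics/s1c.png

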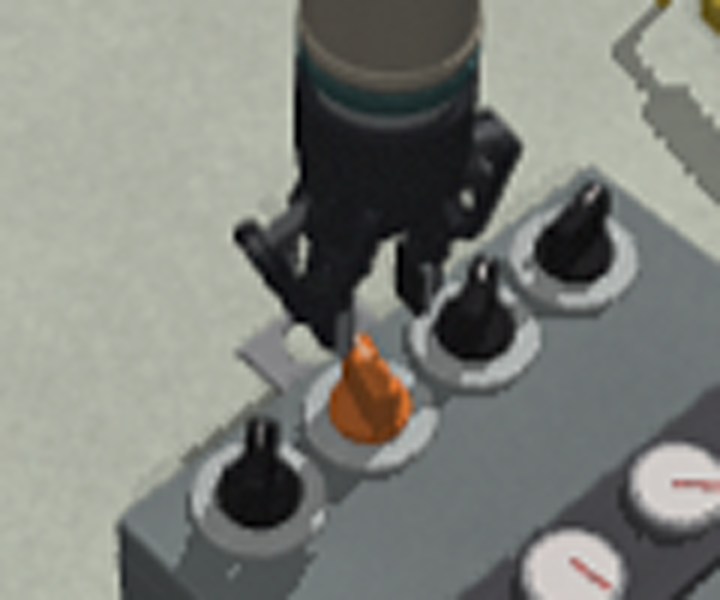

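The fingers hang just above the orange knob. Its ring is centred at about (372,414) in the crop, with black rings at (258,500), (476,330) and (575,257). I'll triangulate with both views.

```bash
python3 - <<'E'
from h import *
from scipy.optimize import least_squares
c=[(145,145),(307,152),(470,158),(632,165)]; s=[(573,256),(475,332),(372,414),(259,500)]
T=[(290+(u+.5)/7.6-.5,140+(v+.5)/7.6-.5) for u,v in c]; S=[(267+(u+.5)/6-.5,172+(v+.5)/6-.5) for u,v in s]
for t,q in zip(T,S):
    r=least_squares(lambda p:np.r_[w2px('top0',p)-t,w2px('s1',p)-q],[.67,0,.09]); print(r.x.round(4),r.fun.round(2),px2w('s1',*q,.092).round(4))
E
```

```text
[0.6821 0.0563 0.095 ] [-0.3  -0.26 -0.35  0.08] [0.6813 0.0593 0.092 ]
[ 0.6781 -0.0132  0.095 ] [-0.46 -0.37 -0.52  0.11] [ 0.6775 -0.0101  0.092 ]
[ 0.6746 -0.0831  0.0941] [-0.59 -0.45 -0.63  0.12] [ 0.6746 -0.0804  0.092 ]
[ 0.6699 -0.1535  0.0929] [-0.38 -0.28 -0.39  0.07] [ 0.6701 -0.1522  0.092 ]
```

>>> carry_out(series=[[[-1, 6, 12], 0], [[0, 0, 12], 0], [[0, 0, 0], 0]])

```text
clock: 2.57
position: [0.6772, -0.081, 0.1388]
ee_rot: [-0.003, 0.788, 0.616, -0.004]
contact_force: [-0.6, 0.3, -0.7]
width: 0.0362
```

```bash
python3 -c "
from h import *
go(.674,-.083,.112,76)"
```

```text
t 2.57 pos [ 0.6772 -0.081   0.1388] yaw 76.0 tilt [-0.01  -0.001] F [-0.6  0.3 -0.7] M [0.04 0.04 0.03] w 0.0362 q6 -1.55
shift mm [-2.6 -2.4 26.8] turn deg 0.0
```

>>> carry_out(series=[[[-3, -2, 7], 0], [[0, 0, 7], 0], [[0, 0, 7], 0], [[0, 0, 5], 0], [[0, 0, 0], 0]])

```text
clock: 2.98
position: [0.6746, -0.0836, 0.1117]
ee_rot: [-0.002, 0.788, 0.616, -0.003]
contact_force: [-0.4, -0.4, -0.2]
width: 0.0359
```

```bash
python3 -c "
from h import *
go(.674,-.083,.112,76)"
```

```text
t 2.98 pos [ 0.6746 -0.0836  0.1117] yaw 75.99 tilt [-0.008 -0.001] F [-0.4 -0.4 -0.2] M [-0.06  0.05 -0.04] w 0.0359 q6 -1.55
shift mm [ 0.4 -0.7 -0.3] turn deg -0.01
```

Well centred; close on the bar.

>>> carry_out(series=[[[0, 0, 0], 0], [[0, 0, 0], 0], [[0, 0, 0], 0], [[0, 0, 0], 0], [[0, 0, 0], 0], [[0, 0, 0], 0], [[0, 0, 0], 3]], fingers=5, squeeze=40)

```text
clock: 3.57
position: [0.6744, -0.0849, 0.1115]
ee_rot: [-0.001, 0.804, 0.594, -0.004]
contact_force: [-1.6, -0.8, -1.1]
width: 0.0132
```

```bash
python3 -c "
from h import *
go(.674,-.083,.112,-4)"
```

```text
t 3.57 pos [ 0.6744 -0.0849  0.1115] yaw 72.94 tilt [-0.008 -0.003] F [-1.6 -0.8 -1.1] M [-0.14 -0.05  0.08] w 0.0132 q6 -1.5
shift mm [ 1.7 -1.  -0.5] turn deg 76.94
```

>>> carry_out(series=[[[0, 0, 0], 6], [[0, 0, 0], 6], [[0, 0, 0], 6], [[0, 0, 0], 6], [[0, 0, 0], 6], [[0, 0, 0], 6], [[0, 0, 0], 6], [[0, 0, 0], 6], [[0, 0, 0], 6], [[0, 0, 0], 6]])

```text
clock: 4.4
position: [0.6728, -0.0862, 0.1115]
ee_rot: [0.002, 0.996, 0.087, -0.006]
contact_force: [-1.3, -0.5, -2.4]
width: 0.0128
```

```bash
python3 -c "
from h import *
go(.674,-.083,.112,-4)"
```

```text
t 4.4 pos [ 0.6728 -0.0862  0.1115] yaw 10.04 tilt [-0.011 -0.005] F [-1.3 -0.5 -2.4] M [ 0.04 -0.14  0.08] w 0.0128 q6 -0.4
shift mm [ 1.8 -3.  -0.6] turn deg 14.04
```

>>> carry_out(series=[[[0, 0, 0], 5], [[0, 0, 0], 4], [[0, 0, 0], 3], [[0, 0, 0], 2], [[0, 0, 0], 1], [[0, 0, 0], 0]])

```text
clock: 4.9
position: [0.6722, -0.0864, 0.1115]
ee_rot: [0.003, 0.999, -0.048, -0.006]
contact_force: [0.4, -0.5, -1.9]
width: 0.0131
```

```bash
python3 -c "
from h import *
go(.674,-.083,.112,-4)"
```

```text
t 4.9 pos [ 0.6722 -0.0864  0.1115] yaw -5.54 tilt [-0.012 -0.006] F [ 0.4 -0.5 -1.9] M [ 0.05 -0.11  1.17] w 0.0131 q6 -0.13
shift mm [ 1.4 -3.6 -0.5] turn deg -1.54
```

The moment of 1.17 N m shows the knob is against its stop. Next: ease off, open and rise.

>>> carry_out(series=[[[0, 0, 0], -1], [[0, 0, 0], 0], [[0, 0, 0], 0], [[0, 0, 0], 0], [[0, 0, 0], 0], [[0, 0, -8], 0], [[0, 0, -15], 0], [[0, 0, -30], 0], [[0, 0, -35], 0]], fingers=36)

```text
clock: 5.65
position: [0.6692, -0.0845, 0.1957]
ee_rot: [0.001, 0.999, -0.041, -0.014]
contact_force: [0.3, -0.6, 0.3]
width: 0.0363
```

```bash
python3 - <<'E'
from h import *
go(.42,.275,.15,-71.4)
grab('top','t2')
a=cv2.imread('pics/t2.png')
k=np.vstack([cv2.resize(a[y:y+50,x:x+100],None,fx=6,fy=6,interpolation=cv2.INTER_CUBIC) for x,y in((290,145),(200,220))])
cv2.imwrite('pics/t2c.png',k)
E
```

```text
t 5.65 pos [ 0.6692 -0.0845  0.1957] yaw -4.65 tilt [-0.027 -0.   ] F [ 0.3 -0.6  0.3] M [-0.02 -0.02  0.02] w 0.0363 q6 -0.14
shift mm [-276.2 -338.2   52.3] turn deg 66.75
```

View pics/t2c.png

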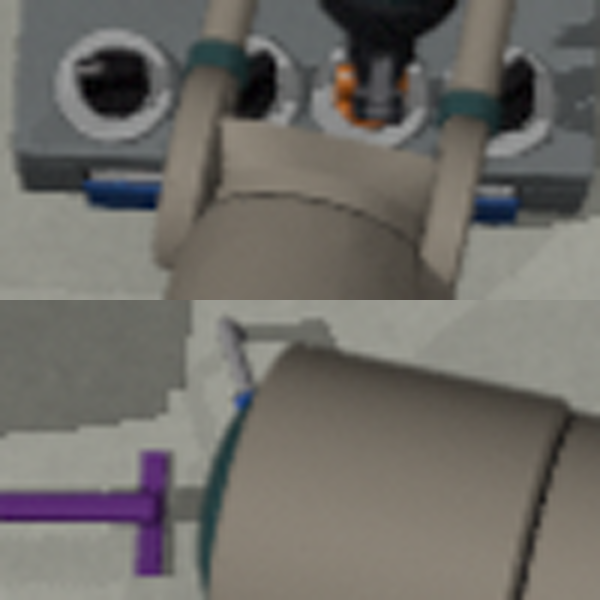

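The arm hides part of this view. The orange bar looks across, and I'll check the valve later. Now to the hook, whose centre two independent estimates (foot and toe) put at (0.418, 0.2745), yaw 18.5°.

>>> carry_out(series=[[[-25, -31, 0], 0], [[-25, -31, 0], 0], [[-25, -31, 0], 0], [[-25, -31, 0], 0], [[-25, -31, 0], 0], [[-25, -31, 0], 0], [[-25, -31, 0], 0], [[-25, -31, 0], 0], [[-25, -31, 0], 0], [[-25, -31, 0], 0]], fingers=40)

```text
clock: 6.53
position: [0.4542, 0.2488, 0.2135]
ee_rot: [0.003, 0.999, -0.049, 0.01]
contact_force: [1.1, 0.0, -0.3]
width: 0.0399
```

>>> carry_out(series=[[[0, 0, 0], 6.8], [[0, 0, 0], 6.8], [[0, 0, 0], 6.8], [[0, 0, 0], 6.8], [[0, 0, 0], 6.8], [[0, 0, 0], 6.8], [[0, 0, 0], 6.8], [[0, 0, 0], 6.8], [[0, 0, 0], 6.8], [[0, 0, 0], 5.8]])

```text
clock: 7.37
position: [0.4475, 0.2599, 0.2225]
ee_rot: [-0.011, 0.793, -0.609, 0.011]
contact_force: [-0.5, -0.2, 0.8]
width: 0.04
```

```bash
python3 - <<'E'
from h import *
go(.418,.2745,.025,-71.5)
E
```

```text
t 7.37 pos [0.4475 0.2599 0.2225] yaw -75.08 tilt [0.03  0.005] F [-0.5 -0.2  0.8] M [ 0.01  0.05 -0.03] w 0.04 q6 1.71
shift mm [-22.4  30.7 196.6] turn deg -3.58
```

>>> carry_out(series=[[[-11, 15, 20], -3.6], [[-11, 15, 30], 0], [[0, 0, 30], 0], [[0, 0, 30], 0], [[0, 0, 10], 0], [[0, 0, 0], 0]])

```text
clock: 7.87
position: [0.4205, 0.2759, 0.1048]
ee_rot: [-0.019, 0.811, -0.585, 0.015]
contact_force: [-0.2, -0.2, -0.1]
width: 0.0398
```

```bash
python3 - <<'E'
from h import *
go(.418,.2745,.025,-71.5)
grab('scene','s3'); p=w2px('s3',[.418,.2745,.056]);print(p)
u,v=map(int,p); crop('s3',u-50,v-40,u+50,v+35,7,'s3c')
E
```

```text
t 7.87 pos [0.4205 0.2759 0.1048] yaw -71.66 tilt [0.047 0.013] F [-0.2 -0.2 -0.1] M [-0.01  0.05  0.02] w 0.0398 q6 1.71
shift mm [ 0.4  6.7 79.6] turn deg -0.16
[343.72906369 146.29718567]
```

View pics/s3c.png

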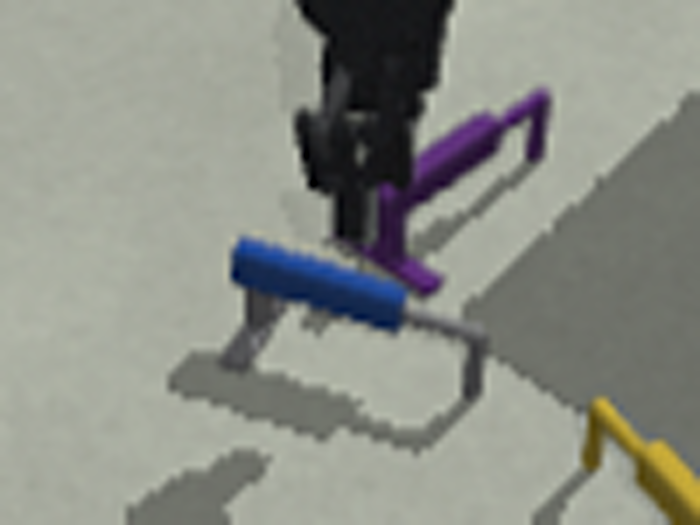

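Blue hook confirmed: blue handle, steel bar and toe, and T-foot at (250,350) in the crop. The purple hook is behind it and the yellow one to the right, and the gripper is straight above the blue handle.

>>> carry_out(series=[[[0, 4, 16], 0], [[0, 2, 16], 0], [[0, 0, 16], 0], [[0, 0, 16], 0], [[0, 0, 10], 0], [[0, 0, 0], 0]])

```text
clock: 8.42
position: [0.4278, 0.2792, 0.0391]
ee_rot: [-0.029, 0.81, -0.586, 0.021]
contact_force: [-1.2, -0.5, -0.2]
width: 0.0399
```

```bash
python3 - <<'E'
from h import *
go(.418,.2745,.025,-71.5)
E
```

```text
t 8.42 pos [0.4278 0.2792 0.0391] yaw -71.74 tilt [0.067 0.022] F [-1.2 -0.5 -0.2] M [-0.02  0.06  0.01] w 0.0399 q6 1.71
shift mm [ 1.4 11.7 13.3] turn deg -0.24
```

>>> carry_out(series=[[[0, 7, 6], 0], [[1, 6, 6], 0], [[0, 0, 0], 0], [[0, 0, 0], 0]])

```text
clock: 8.75
position: [0.4188, 0.2755, 0.0294]
ee_rot: [-0.032, 0.81, -0.586, 0.023]
contact_force: [0.5, 0.5, -0.8]
width: 0.04
```

```bash
python3 - <<'E'
from h import *
go(.418,.2745,.025,-71.5)
E
```

```text
t 8.75 pos [0.4188 0.2755 0.0294] yaw -71.76 tilt [0.074 0.026] F [ 0.5  0.5 -0.8] M [-0.02 -0.02  0.03] w 0.04 q6 1.71
shift mm [0.7 1.4 4.3] turn deg -0.26
```

>>> carry_out(series=[[[0, 0, 3], 0], [[0, 0, 0], 0], [[0, 0, 0], 0], [[0, 0, 0], 0], [[0, 0, 0], 0], [[0, 0, 0], 0], [[0, 0, 0], 0], [[0, 0, 0], 0]], fingers=5, squeeze=80)

```text
clock: 9.42
position: [0.4196, 0.2759, 0.0275]
ee_rot: [-0.033, 0.81, -0.586, 0.023]
contact_force: [-0.8, -0.0, -0.4]
width: 0.0148
```

>>> carry_out(series=[[[0, 0, -15], 0], [[0, 0, -25], 0], [[0, 0, -25], 0], [[0, 0, -20], 0], [[0, 0, 0], 0]])

```text
clock: 9.83
position: [0.411, 0.2725, 0.1124]
ee_rot: [-0.029, 0.81, -0.586, 0.021]
contact_force: [1.3, -0.5, -2.5]
width: 0.0146
```

```bash
python3 - <<'E'
from h import *
go(.50,-.038,.11,-93.5)
E
```

```text
t 9.83 pos [0.411  0.2725 0.1124] yaw -71.77 tilt [0.069 0.023] F [ 1.3 -0.5 -2.5] M [ 0.01 -0.01  0.03] w 0.0146 q6 1.71
shift mm [322.8  12.8   1.3] turn deg 21.73
```

>>> carry_out(series=[[[33, 1, 0], 0], [[33, 1, 0], 0], [[33, 1, 0], 0], [[33, 1, 0], 0], [[33, 1, 0], 0], [[33, 1, 0], 0], [[33, 1, 0], 0], [[33, 1, 0], 0], [[33, 1, 0], 0], [[15, 0, 0], 0]])

```text
clock: 10.67
position: [0.5013, -0.0345, 0.1025]
ee_rot: [-0.03, 0.813, -0.582, 0.018]
contact_force: [0.5, 0.2, -2.1]
width: 0.0146
```

>>> carry_out(series=[[[0, 0, 0], 6], [[0, 0, 0], 6], [[0, 0, 0], 6], [[0, 0, 0], 4], [[0, 0, 0], 0]])

```text
clock: 11.08
position: [0.5007, -0.0413, 0.0954]
ee_rot: [0.03, -0.677, 0.736, -0.01]
contact_force: [0.2, 0.3, -3.1]
width: 0.0147
```

```bash
python3 - <<'E'
from h import *
go(.52,-.038,.11,-93.5)
grab('scene','s4'); grab('top','t4')
a=cv2.resize(cv2.imread('pics/s4.png')[190:260,275:375],None,fx=6,fy=6,interpolation=cv2.INTER_CUBIC)
b=cv2.resize(cv2.imread('pics/t4.png')[145:175,295:395],None,fx=6,fy=6,interpolation=cv2.INTER_CUBIC)
cv2.imwrite('pics/m4.png',np.vstack([a,b]))
E
```

```text
t 11.08 pos [ 0.5007 -0.0413  0.0954] yaw -94.73 tilt [0.058 0.026] F [ 0.2  0.3 -3.1] M [-0.03  0.03 -0.02] w 0.0147 q6 1.38
shift mm [ -5.3 -19.7 -13.4] turn deg -1.23
```

View pics/m4.png

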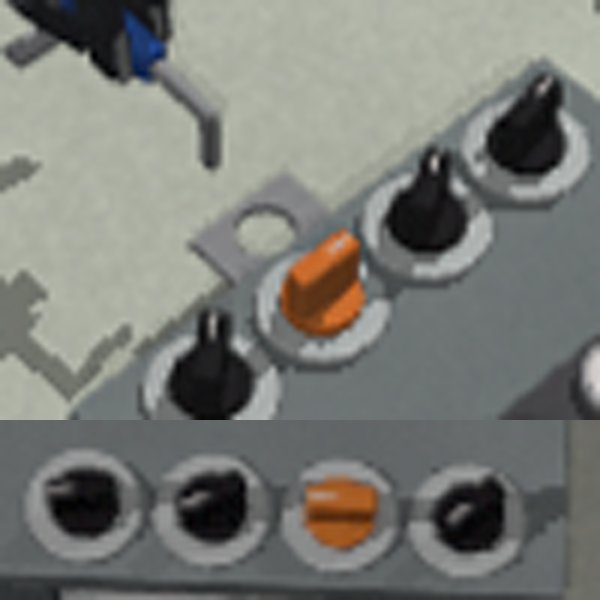

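The valve bar is now across (shut) in both views. The toe tip is at crop (210,166) and the hole centre at (266,228).

```bash
python3 - <<'E'
from h import *
f=lambda u,v,z:px2w('s4',275+(u+.5)/6-.5,190+(v+.5)/6-.5,z)
print('hole scene',f(266,228,.046),'toe scene',f(210,165,.0695+.002))
# toe by kinematics: relative pose at grasp
def T(q,p):
    w,a,b,c=q; M=np.eye(4); M[:3,:3]=Rotation.from_quat([a,b,c,w]).as_matrix(); M[:3,3]=p; return M
G=T([-0.033,.81,-.586,.023],[.4196,.2759,.0275]); y=np.radians(18.5)
H=np.eye(4);H[:3,:3]=Rotation.from_euler('z',y).as_matrix();H[:3,3]=[.418,.2745,.044]
s=manip.get_state(); N=T(s['ee_rot'],s['position'])@np.linalg.inv(G)@H
print('hook c',N[:3,3],'x',N[:3,0],'toe',(N@[.06,0,-.044,1])[:3])
E
```

```text
hole scene [ 0.59909875 -0.04129344  0.046     ] toe scene [ 0.56438824 -0.04615373  0.0715    ]
hook c [ 0.49895347 -0.04217153  0.11208551] x [ 0.99699157 -0.07336518 -0.02500699] toe [ 0.55777173 -0.04519329  0.06661814]
```

>>> carry_out(series=[[[0, 0, -10], 0], [[-2, -12, 0], -1.2], [[-2, -12, 0], 0], [[-1, -12, 0], 0], [[0, 0, 0], 0], [[0, 0, 0], 0]])

```text
clock: 11.68
position: [0.5409, -0.0375, 0.109]
ee_rot: [0.031, -0.689, 0.724, -0.011]
contact_force: [-0.4, 0.2, -3.0]
width: 0.0147
```

```bash
cat >> h.py <<'E'
def T(q,p):
    w,a,b,c=q; M=np.eye(4); M[:3,:3]=Rotation.from_quat([a,b,c,w]).as_matrix(); M[:3,3]=p; return M
def hook():
    G=T([-0.033,.81,-.586,.023],[.4196,.2759,.0275]); y=np.radians(18.5)
    H=np.eye(4);H[:3,:3]=Rotation.from_euler('z',y).as_matrix();H[:3,3]=[.418,.2745,.044]
    s=manip.get_state(); N=T(s['ee_rot'],s['position'])@np.linalg.inv(G)@H
    print('hook c',N[:3,3].round(4),'x',N[:3,0].round(3),'toe',(N@[.06,0,-.044,1])[:3].round(4))
E
python3 - <<'E'
from h import *
go(.536,-.041,.075,-93.5);hook()
grab('scene','s5'); crop('s5',275,180,375,250,7,'s5c')
E
```

```text
t 11.68 pos [ 0.5409 -0.0375  0.109 ] yaw -92.83 tilt [0.06  0.026] F [-0.4  0.2 -3. ] M [-0.07  0.03 -0.  ] w 0.0147 q6 1.37
shift mm [ 4.8  6.7 33.5] turn deg 0.67
hook c [ 0.5392 -0.0387  0.1255] x [ 0.999 -0.044 -0.022] toe [ 0.5983 -0.0401  0.0802]
```

View pics/s5c.png

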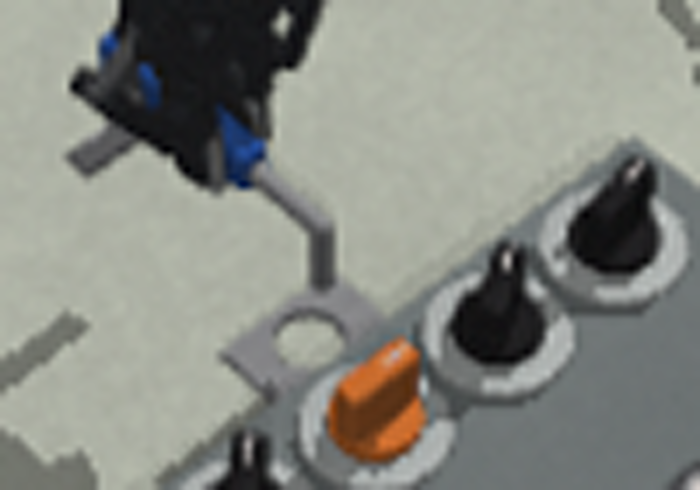

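```bash
python3 - <<'E'
from h import *
f=lambda u,v,z:px2w('s5',275+(u+.5)/7-.5,180+(v+.5)/7-.5,z)
print('hole',f(310,338,.046),'toe',f(322,285,.082))
E
```

```text
hole [ 0.59968909 -0.04216971  0.046     ] toe [ 0.6024278 -0.0378132  0.082    ]
```

>>> carry_out(series=[[[2.5, 2.5, 7], 0], [[2.5, 2.5, 7], 0], [[0, 0, 7], 0], [[0, 0, 0], 0]])

```text
clock: 12.07
position: [0.5352, -0.0418, 0.0853]
ee_rot: [0.03, -0.689, 0.724, -0.011]
contact_force: [0.4, 0.2, -1.9]
width: 0.0147
```

```bash
python3 - <<'E'
from h import *
go(.536,-.041,.075,-93.5);hook()
E
```

```text
t 12.07 pos [ 0.5352 -0.0418  0.0853] yaw -92.78 tilt [0.059 0.026] F [ 0.4  0.2 -1.9] M [-0.05  0.03  0.  ] w 0.0147 q6 1.36
shift mm [-0.5 -0.2 10.4] turn deg 0.72
hook c [ 0.5336 -0.043   0.1018] x [ 0.999 -0.043 -0.023] toe [ 0.5926 -0.0443  0.0565]
```

>>> carry_out(series=[[[0.5, 0, 8], 0], [[0.5, 0, 8], 0], [[0, 0, 8], 0], [[0, 0, 8], 0], [[0, 0, 6], 0], [[0, 0, 0], 0]])

```text
clock: 12.57
position: [0.5357, -0.0418, 0.042]
ee_rot: [0.03, -0.689, 0.724, -0.009]
contact_force: [0.7, 0.9, -2.1]
width: 0.0149
```

```bash
python3 - <<'E'
from h import *
go(.436,-.041,.045,-93.5);hook()
E
```

```text
t 12.57 pos [ 0.5357 -0.0418  0.042 ] yaw -92.84 tilt [0.056 0.027] F [ 0.7  0.9 -2.1] M [-0.    0.06  0.01] w 0.0149 q6 1.35
shift mm [ 4.1 99.3 -8.5] turn deg 0.66
hook c [ 0.5341 -0.043   0.0585] x [ 0.999 -0.044 -0.026] toe [ 0.5929 -0.0443  0.013 ]
```

>>> carry_out(series=[[[0, 8, 0], 0], [[0, 10, 0], 0], [[0, 10, 0], 0], [[0, 10, 0], 0], [[0, 10, 0], 0], [[0, 0, 0], 0]])

```text
clock: 13.07
position: [0.4869, -0.0389, 0.0402]
ee_rot: [0.032, -0.689, 0.724, -0.012]
contact_force: [0.2, 0.2, -1.7]
width: 0.0148
```

```bash
python3 - <<'E'
from h import *
go(.433,-.036,.045,-93.5);hook()
E
```

```text
t 13.07 pos [ 0.4869 -0.0389  0.0402] yaw -92.82 tilt [0.064 0.027] F [ 0.2  0.2 -1.7] M [ 0.02  0.03 -0.04] w 0.0148 q6 1.32
shift mm [-0.3 53.5 -8.2] turn deg 0.68
hook c [ 0.4851 -0.0401  0.0567] x [ 0.999 -0.044 -0.018] toe [ 0.5444 -0.0414  0.0116]
```

>>> carry_out(series=[[[0, 10, 0], 0], [[0, 10, 0], 0], [[0, 10, -1], 0], [[0, 10, 0], 0], [[0, 10, 0], 0], [[0, 6, 0], 0], [[0, 0, 0], 0], [[0, 0, 0], 0]])

```text
clock: 13.73
position: [0.4274, -0.0366, 0.0395]
ee_rot: [0.035, -0.688, 0.725, -0.016]
contact_force: [2.1, 1.2, -2.2]
width: 0.015
```

```bash
python3 - <<'E'
from h import *
go(.433,-.036,.045,-93.5);hook()
grab('scene','s6'); grab('top','t6')
a=cv2.resize(cv2.imread('pics/s6.png')[170:250,260:380],None,fx=6,fy=6,interpolation=cv2.INTER_CUBIC)
cv2.imwrite('pics/m6.png',a)
E
```

```text
t 13.73 pos [ 0.4274 -0.0366  0.0395] yaw -92.89 tilt [0.072 0.024] F [ 2.1  1.2 -2.2] M [ 0.06 -0.37  0.02] w 0.015 q6 1.29
shift mm [-1.  -5.9 -5.1] turn deg 0.61
hook c [ 0.4256 -0.0377  0.056 ] x [ 0.999 -0.046 -0.009] toe [ 0.4851 -0.0393  0.0115]
```

View pics/m6.png

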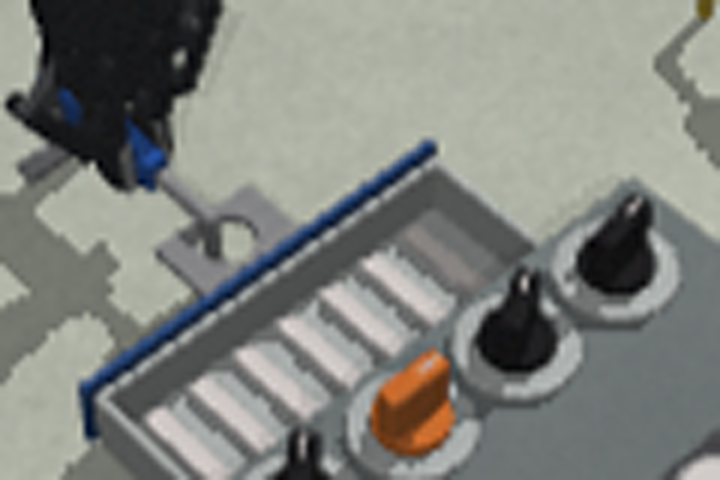

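The tray is out about 100 mm, with the toe in the hole at (212,250) in the crop. Ease the toe forward 8 mm, then lift straight out.

>>> carry_out(series=[[[0, -5, 0], 0], [[0, -4, 0], 0], [[0, -1, -12], 0], [[0, -1, -15], 0], [[0, -1, -20], 0], [[0, -1, -20], 0], [[0, 0, -15], 0], [[0, 0, 0], 0]])

```text
clock: 14.5
position: [0.4344, -0.039, 0.122]
ee_rot: [0.03, -0.689, 0.724, -0.01]
contact_force: [1.3, 0.0, -1.8]
width: 0.015
```

```bash
python3 - <<'E'
from h import *
go(.40,.20,.12,-93.5);hook()
K=w2px('s6',[.495,-.038,.046]);print((K-[260,170])*6, px2w('s6',260+236.5/6-.5,170+240.5/6-.5,.046))
E
```

```text
t 14.5 pos [ 0.4344 -0.039   0.122 ] yaw -92.79 tilt [0.056 0.027] F [ 1.3  0.  -1.8] M [ 0.01 -0.06 -0.04] w 0.015 q6 1.31
shift mm [-236.9   46.4    6.6] turn deg 0.71
hook c [ 0.4328 -0.0403  0.1385] x [ 0.999 -0.043 -0.025] toe [ 0.4916 -0.0416  0.0931]
[215.19246503 231.74032341] [ 0.50472177 -0.03404641  0.046     ]
```

>>> carry_out(series=[[[-28, 5, 0], 0], [[-28, 5, 0], 0], [[-28, 5, 0], 0], [[-28, 5, 0], 0], [[-28, 5, 0], 0], [[-28, 5, 0], 0], [[-28, 5, 0], 0], [[-25, 5, 0], 0], [[-15, 5, 0], 0], [[0, 0, 0], 0]])

```text
clock: 15.33
position: [0.4015, 0.2071, 0.1181]
ee_rot: [0.025, -0.687, 0.726, -0.008]
contact_force: [-0.9, -0.1, -2.7]
width: 0.0147
```

```bash
python3 - <<'E'
from h import *
go(.40,.20,.04,-93.5);hook()
E
```

```text
t 15.33 pos [0.4015 0.2071 0.1181] yaw -93.14 tilt [0.048 0.022] F [-0.9 -0.1 -2.7] M [-0.05  0.03  0.01] w 0.0147 q6 1.94
shift mm [ 9.1  4.7 77.7] turn deg 0.36
hook c [0.4    0.206  0.1346] x [ 0.998 -0.049 -0.034] toe [0.4585 0.2041 0.0886]
```

>>> carry_out(series=[[[0, 0, 15], 0], [[0, 0, 15], 0], [[0, 0, 15], 0], [[0, 0, 15], 0], [[0, 0, 10], 0], [[0, 0, 4], 0], [[0, 0, 0], 0]])

```text
clock: 15.92
position: [0.4043, 0.2066, 0.036]
ee_rot: [0.02, -0.689, 0.724, -0.008]
contact_force: [-0.5, 0.6, -2.4]
width: 0.015
```

```bash
python3 - <<'E'
from h import *
go(.40,.20,.03,-93.5);hook()
E
```

```text
t 15.92 pos [0.4043 0.2066 0.036 ] yaw -92.8 tilt [0.041 0.017] F [-0.5  0.6 -2.4] M [-0.05  0.02 -0.03] w 0.015 q6 1.93
shift mm [6.9 4.2 5.7] turn deg 0.7
hook c [0.403  0.2055 0.0525] x [ 0.998 -0.043 -0.04 ] toe [0.4611 0.2038 0.0061]
```

>>> carry_out(series=[[[0, 0, 2], 0], [[0, 0, 2], 0], [[0, 0, 2], 0], [[0, 0, 1.5], 0], [[0, 0, 0], 0]])

```text
clock: 16.33
position: [0.4056, 0.2059, 0.0295]
ee_rot: [0.021, -0.689, 0.724, -0.008]
contact_force: [-1.1, -0.1, 0.4]
width: 0.0147
```

```bash
python3 - <<'E'
from h import *
go(.40,.20,.03,-93.5);hook()
E
```

```text
t 16.33 pos [0.4056 0.2059 0.0295] yaw -92.86 tilt [0.042 0.017] F [-1.1 -0.1  0.4] M [-0.19 -0.    0.  ] w 0.0147 q6 1.93
shift mm [ 6.2  5.2 -0.9] turn deg 0.64
hook c [0.4042 0.2049 0.046 ] x [ 0.998 -0.044 -0.039] toe [ 4.624e-01  2.031e-01 -3.000e-04]
```

Contact made: the force went from -2.4 to +0.4 N. Release gently and rise.

>>> carry_out(series=[[[0, 0, 0.5], 0], [[0, 0, 0], 0], [[0, 0, 0], 0], [[0, 0, 0], 0], [[0, 0, 0], 0], [[0, 0, 0], 0]], fingers=45)

```text
clock: 16.83
position: [0.4082, 0.2068, 0.0311]
ee_rot: [0.024, -0.689, 0.724, -0.01]
contact_force: [0.3, -0.3, 0.5]
width: 0.045
```

>>> carry_out(series=[[[0, 0, -8], 0], [[0, 0, -15], 0], [[0, 0, -25], 0], [[0, 0, -30], 0], [[0, 0, -35], 0], [[0, 25, -25], 0], [[0, 25, 0], 0], [[0, 0, 0], 0], [[0, 0, 0], 0]])

```text
clock: 17.58
position: [0.3507, 0.2069, 0.1775]
ee_rot: [0.025, -0.689, 0.725, -0.01]
contact_force: [0.3, 0.4, 0.2]
width: 0.045
```

```bash
python3 - <<'E'
from h import *
go(.40,.20,.03,-93.5)
grab('scene','s7'); grab('top','t7'); cv2.imwrite('pics/m7.png',cv2.resize(cv2.imread('pics/s7.png')[90:290,270:470],None,fx=3,fy=3,interpolation=cv2.INTER_CUBIC))
E
```

```text
t 17.58 pos [0.3507 0.2069 0.1775] yaw -92.88 tilt [0.051 0.02 ] F [0.3 0.4 0.2] M [ 0.06 -0.   -0.01] w 0.045 q6 1.98
shift mm [  7.7 -42.3 149.6] turn deg 0.62
```

View pics/m7.png

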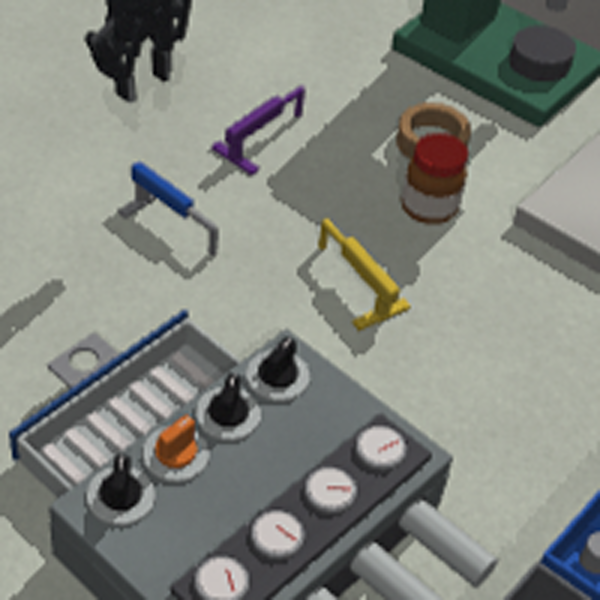

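The blue hook stands upright at (175,205) in the crop, the tray is out with its hole at (85,358), and the orange bar is across at (177,443). The gripper is clear.

```bash
python3 - <<'E'
from h import *
print('hole',px2w('s7',270+84.5/3-.5,90+358.5/3-.5,.046),'toe',px2w('s7',270+213/3-.5,90+253/3-.5,0.0))
print(manip.sign_off())
E
```

```text
hole [ 0.50018915 -0.03512268  0.046     ] toe [0.4661162  0.20740559 0.        ]
the job is handed in; nothing more can be done
None
```

The job is handed in at about 17.6 s of the 61 s allowed. All my last checks passed, but handing in gives no verdict.

- **Valve:** I turned the orange knob clockwise until it met its stop, with 1.2 N m felt at the wrist. Its bar stands across in the last picture.
- **Tray:** I pulled it with the blue hook's toe in the finger hole. In the scene camera the hole moved from x ≈ 0.599 to 0.500, so the tray came out about 99 mm. No unexpected force showed on the wrist.
- **Hook:** It stands upright on its toe and foot on free bench, with its toe about 0.24 m from the hole. The gripper is open and about 0.18 m above the bench, touching nothing.
- **Other things:** I saw no bystander moved in the last picture, which did not cover the whole bench. No black knob was gripped or pushed.
- **Disagreements:** The two cameras differed by 2 to 5 mm, so I used values between them. The tool drifted up to 4° off vertical during the moves, which did no harm.

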